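# Swing the ladle rest out to its click stop

### The arm

A 6-joint arm with a two-finger parallel gripper is mounted at the origin on the work surface. World frame = base frame: x ahead of the robot, y to its left, z up, the work surface at z = 0. Lengths are in m, angles in degrees, forces in N, time in s.
With the tool pointing down it reaches from about 0.4 to 0.825 m from the base axis. Payload 7 kg.
Tool frame: the origin (TCP) lies midway between the tips of the shut fingers; the grasp point (between the pads) lies ctrl.tcp_to_grasp behind it (ctrl.tcp_to_grasp is the distance from the TCP to the grasp point, in m); z points along the fingers, y is the line along which they close (so a half turn about z gives the same grasp; the last joint's range is limited). The gripper opens to 88 mm and grips with 3 to 60 N. Pads are 19 mm wide; open, the fingers measure 130 mm over their backs; the gripper's body (78 mm by 193 mm) begins 47 mm behind the grasp point.
Start: joints at [-60.556, 20.546, 0.682, 0, -70.136, -16.507], TCP at [0.151, -0.658, 0.227] pointing down, gripper open.
Joint ranges: [-176.03, 176.03], [-82.01, 121.73], [-58.28, 71.71], [-173.87, 95.51], [-174.79, -0.11], [-173.66, 173.66]. Speed limits (degrees/s): [136.94, 136.94, 172.46, 180, 180, 180].

### API

Orientations are given as [roll, pitch, yaw] about the fixed x, y, z axes, in that order (R = Rz(yaw) Ry(pitch) Rx(roll)).
In Python, from plant import ctrl, imaging, close_job gives the robot as it stands.
- The arm moves only by the shell command python3 -m crank 'ROWS'. ROWS is JSON, a list of rows, each a list of 3 entries, a list of its own where there are three numbers: the shift along the world's x, y, z in m, then the turn, a rotation vector about the world's x, y, z in degrees, then the opening, from -1 (shut) to 1 (fully open), so that 0 is half open. A call has 1 to 12 rows; each row shifts and turns the commanded pose from where the row before left it; what a row does not reach is not made up. A row lasts 1/10 s, in which the tool goes at most 50 mm and 8.59 degrees, less where a joint would pass 70% of its speed; a pose out of reach is approached as far as the arm can. A call is refused whole if a number of a shift passes 0.05 or a number of a turn 8.59, either way. A call with a gripper value outside its range is refused whole. The fingers move at their own pace and stop on an object; the grip force is fixed at half the most. Time passes only in rows, so rows that do not move let the fingers close. It gives the time, the measured TCP pose, the force, the opening and the grip force at its end, in the units of the state.
- ctrl.get_obs(): the state, without advancing time (a new reading comes with each control period).
- imaging.snapshot(name): name is "side" or "top" or "wrist"; returns (picture, depth): 480x640x3 uint8, blue, green, red; 480x640 float32, m along the optical axis (not along the pixel's ray), 0 where there is no reading.
- imaging.camera_model(name): a dict with "mtx" (3x3 intrinsics, pixels), "R" (3x3) and "t" (3): a world point X has camera coordinates R X + t. Camera axes: x right, y down, z forward; pixel columns grow to the right and rows downward; lengths in m; the calibration is good to about 2 mm. The wrist camera is an equidistant fisheye: a pixel r from the principal point sees the ray r / f radians off the axis. A picture is of the moment at which its call begins: read the wrist's pose just before it. camera_model takes no time and is no camera call; for the wrist camera it gives the pose at the moment of the call.
- close_job(): hands the job in; it is judged then, once.
The state is a dict: "clock": time; "joint_pos": joint angles; "qvel": joint speeds; "tau": joint torques, N m; "tool_pos": TCP position; "orientation": TCP orientation; "force": force on the tool from outside, world axes, zero at the start; "moment": the same for the moment, N m; "opening": finger opening in m; "gripper_force": force on a finger pad.
Only numpy, scipy, OpenCV 4.12 (cv2) and the standard library are available. Lean on these libraries where they do the work, as an engineer would, in place of code of your own. Each camera call takes 0.05 s, during which the arm holds its last target. There are 200 camera calls.

### The job

Beside the hob, get the ladle rest ready for use: push its folded steel bar round, out over the navy dish side of the acacia board, until it is fully home in its end detent and the red pin has popped up and holds it there. Stop pushing once it is home, do not force it against its stop, and leave the dish, the mould and everything else where they stand.

Things in the scene. Friction and masses are not known exactly. Their poses are not given: they have to be found in the camera images.
- rest: The ladle rest: a fixed acacia board 250 x 310 mm, 18 mm thick, with a steel hinge post near its far right corner. Origin: on the post's upright axis, which is the hinge axis, at counter height (z = 0). The board spans x -195 to +55 mm and y -95 to +215 mm in this frame, which turns with the board (yaw up to 0.35 rad either way).
- rest_bar: The swinging steel bar: 6 mm thick, upright faces 22 mm high (65 to 87 mm above the counter), reaching 144 mm from the hinge axis, with a 50 mm cross rod and two prongs (ladle cradle, top at 100 mm) at its end. Origin: on the hinge axis, 76 mm above the counter; x runs outward along the bar, y is the way it swings out: push on its -y face, beside which nothing stands.
- push_point (a point): Middle of the bar, 105 mm out, 76 mm above the counter: a good place to push. It takes 1 to 3 N along the way; about 0.5 rad before home a hump raises it to some 8 to 14 N for about 0.1 rad, then it eases, the pin pops up and the bar snaps on by itself to within 0.1 rad of a rubber-faced stop, firm at 15 to 25 N. Over 60 N is forcing it.
- hub_top (a point): Top of the round hub on the hinge axis, 96 mm above the counter, radius 16 mm. Below it a flat steel quadrant plate (60 to 66 mm above the counter, radius 54 mm) turns with the bar, ahead of it. From 65 mm out there is only the bar.
- swing (a joint): Swing angle of the bar about the hinge (rad). 0: folded, the bar points along the board's +y; it grows counter-clockwise seen from above, towards the board's near (-x) side. Starts at 0 to 0.35 and stays where left. The end detent sits on a brass collar clamped at a different angle each time: home lies somewhere from 1.38 to 2.10, and touch or the pin tells where.
- pin (a joint): Height of the red sprung pin, 8 mm across, 45 mm from the hinge axis (m). About 0 while it is pressed under the quadrant plate, down to -0.0035 on the hump; +0.011 once it has popped up in the plate's slot next to the bar, when its red top stands 5 mm above the plate and it locks the bar both ways with 0.07 rad of play. Read with about 2 mm of noise.
- dish: Navy ceramic dish, 84 mm across, 26 mm high, loose on the board (rim 44 mm above the counter), under the bar's end position. Origin: centre of its underside.
- mould: Square white plastic sushi mould with its press, 76 x 76 mm, 39 mm high, loose on the board (top 57 mm above the counter) outside the bar's path. Origin: centre of its underside.
- ladle: Stainless ladle lying on the counter right of the board: bowl 84 mm across and 34 mm high at the origin (centre of the bowl's underside), handle 260 mm along its x, up to 55 mm high.
- sauce: Sauce bottle, 56 mm across, 170 mm high, loose on the counter right of the board.
- spice: Spice jar, 56 mm across, 100 mm high, loose on the counter right of the board.
- cup: White cup, 72 mm across, 65 mm high, loose on the counter left of the board, beyond the hob.

How it is judged (in metres and radians):
At the end, for the whole second after the job is handed in: The bar is swung out (more than 1.25 rad) and at rest with the red pin popped up in its slot (pin higher than 6 mm), and the dish, mould, ladle, bottle, jar and cup are within 20 mm of where they started (value of joint pin above 0.006 m and value of joint swing above 1.25 rad and velocity of joint swing between -0.05 and 0.05 rad/s and distance of each of dish, mould, ladle, sauce, spice, cup from where it was at the start of the episode below 0.02 m); the robot touches nothing.
It fails at once if the bar is forced: the robot presses on it with more than 60 N (contact force between any of the fingers, the arm and rest_bar above 60 N).
It fails at once if a bystander (dish, mould, ladle, bottle, jar or cup) is pushed more than 25 mm (distance of any of dish, mould, ladle, sauce, spice, cup from where it was at the start of the episode above 0.025 m).
It also fails if it takes over 48 s, if anything falls off the work surface, if the arm or the gripper's body presses on something with over 40 N, if the wrist force passes 120 N, or if a joint passes its speed limit or range.

## Working session

There is one attempt and no reset: what is moved stays moved. The work goes in short steps, Python scripts to look and compute and a shell command to move; the robot and the scene stay as the last step left them, time stands still between calls to the robot, and variables do not carry over. Pictures are saved under pics/ and viewed, at most 10 in all, crops included, and the job is handed in when it is done.

```bash
mkdir -p pics; ls; python3 - <<'E'
from plant import ctrl, imaging
import cv2,numpy as np
for n in("top","side"):
    p,d=imaging.snapshot(n); cv2.imwrite(f"pics/{n}0.png",p); np.save(f"pics/{n}0.npy",d)
    m=imaging.camera_model(n); np.savez(f"pics/{n}cam.npz",**{k:np.array(m[k]) for k in("mtx","R","t")})
    print(n,m)
print(ctrl.get_obs(),ctrl.tcp_to_grasp)
E
```

```text
pics
top {'mtx': array([[552.19713409,   0.        , 321.05580205],
       [  0.        , 552.19713409, 245.30215727],
       [  0.        ,   0.        ,   1.        ]]), 'R': array([[ 0.01670061, -0.99985945, -0.00147433],
       [-0.99471034, -0.0164651 , -0.10139151],
       [ 0.10135299,  0.00315983, -0.99484551]]), 't': array([-0.10075642,  0.55441665,  1.5593912 ])}
side {'mtx': array([[487.42121664,   0.        , 315.50601405],
       [  0.        , 487.42121664, 241.43982376],
       [  0.        ,   0.        ,   1.        ]]), 'R': array([[-0.88574181, -0.46395395, -0.01442808],
       [-0.2190231 ,  0.44514172, -0.86826133],
       [ 0.40925582, -0.76589528, -0.49589727]]), 't': array([0.4371263 , 0.24735411, 1.07056667])}
{'clock': 0.1, 'joint_pos': array([-6.05557300e+01,  2.05874782e+01,  6.38366297e-01, -1.89113036e-02,
       -7.01360950e+01, -1.65071751e+01]), 'qvel': array([ 0.01300205, -0.0948589 ,  0.23271505,  0.08629199,  0.05917265,
       -0.04125256]), 'tau': array([-2.96135586e-03, -5.84165668e+01,  2.93752956e+01,  7.01543793e+00,
        1.02065282e-02, -5.99371629e-05]), 'tool_pos': array([ 0.15100013, -0.65743288,  0.22570604]), 'orientation': array([ 1.79913253e+02, -7.16668722e-03, -1.67069339e+02]), 'force': array([-0.16954782,  0.30698782,  0.38629005]), 'moment': array([-0.00368016,  0.03017584, -0.01199675]), 'gripper_force': 0.0, 'opening': 0.08769241367590276} 0.0188
```

View pics/top0.png

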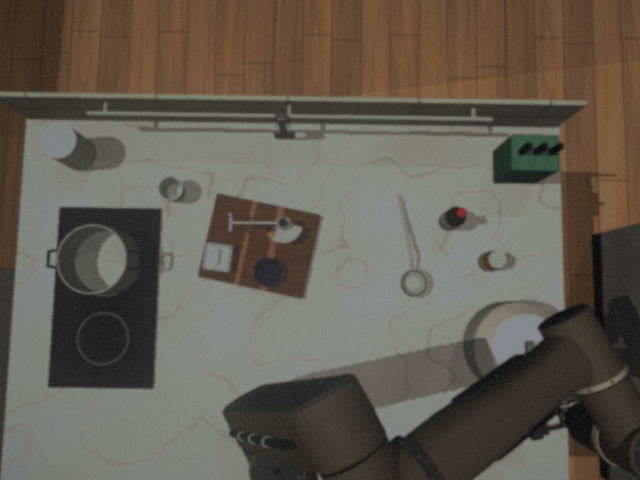

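View pics/side0.png

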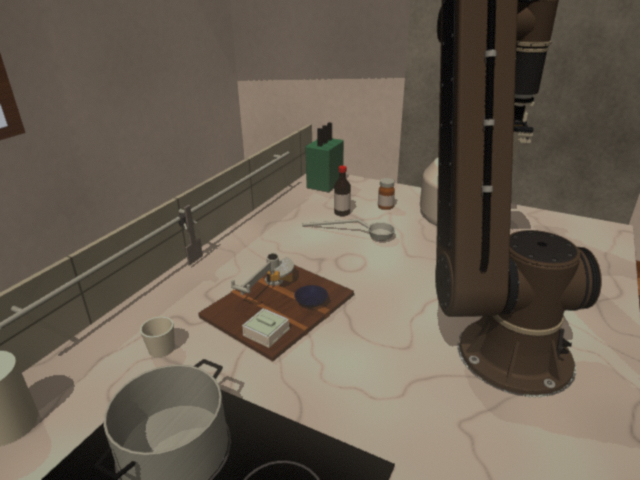

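The top view shows the board around (260,247), hub near (285,225), the bar pointing left to (231,222), the dish at (268,271) and the mould at (218,257). I'll enlarge it to read the points.

```bash
python3 - <<'E'
import cv2
p=cv2.imread("pics/top0.png")[185:305,190:350]
cv2.imwrite("pics/crop0.png",cv2.resize(p,None,fx=5,fy=5,interpolation=cv2.INTER_CUBIC))
E
```

```text
(no output)
```

View pics/crop0.png

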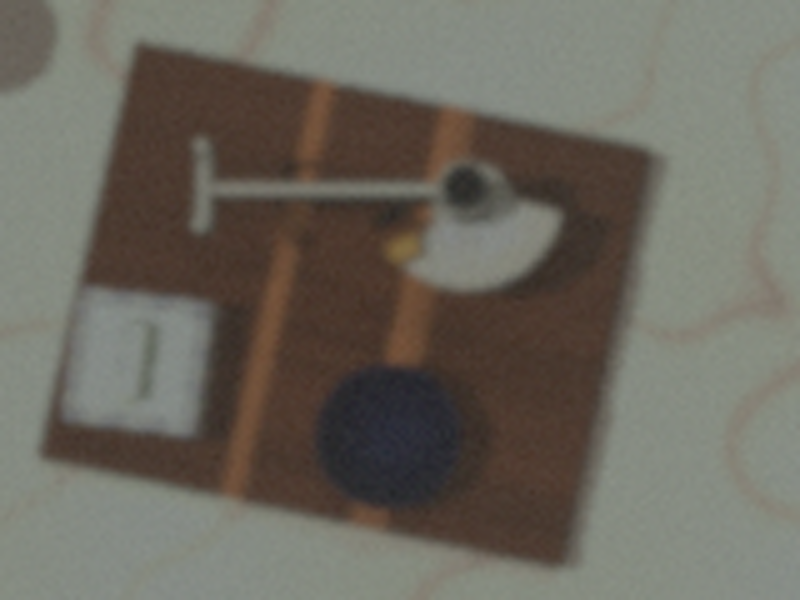

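The crop shows: hub cap (466,185), bar end (203,188), board corners (138,43), (655,150), (572,565), (43,455), dish (392,433), mould (138,362), brass bit (405,248).

```bash
cat >h.py <<'E'
import numpy as np
c=np.load("pics/topcam.npz"); K,R,t=c["mtx"],c["R"],c["t"]
def ray(u,v,z):
    C=-R.T@t; d=R.T@np.linalg.solve(K,[u,v,1]); return C+d*(z-C[2])/d[2]
def crop(x,y,z,ox=190,oy=185,f=5): return ray((x+.5)/f-.5+ox,(y+.5)/f-.5+oy,z)
E
python3 - <<'E'
from h import *
P={k:crop(*v) for k,v in dict(hub=(466,185,.096),tip=(203,188,.085),barmid=(320,189,.087),barin=(430,189,.087),FL=(138,43,.018),FR=(655,150,.018),NR=(572,565,.018),NL=(43,455,.018),dish=(392,433,.044),mould=(138,362,.057),brass=(405,248,.05)).items()}
for k,v in P.items(): print(k,v.round(4))
print(np.linalg.norm((P['FL']-P['FR'])),np.linalg.norm(P['FL']-P['NL']))
y=np.r_[0]; e=P['FL']-P['FR']; yaw=np.arctan2(-e[0],e[1]); e2=P['FL']-P['NL']; print('yaw',yaw,np.arctan2(e2[1],e2[0]))
Rz=np.array([[np.cos(yaw),-np.sin(yaw)],[np.sin(yaw),np.cos(yaw)]])
cen=(P['FL']+P['FR']+P['NL']+P['NR'])[:2]/4
print('hub from board',cen-Rz@[-.07,.06])
b=(P['tip']-P['hub'])[:2]; print('bar len',np.linalg.norm(b),'swing',np.arctan2(b[1],b[0])-yaw-np.pi/2)
for k in('dish','mould'):
  r=P[k]-P['hub'];print(k,np.linalg.norm(r[:2]),np.arctan2(r[1],r[0])-yaw-np.pi/2)
E
```

```text
hub [0.6132 0.0151 0.096 ]
tip [0.6107 0.1623 0.085 ]
barmid [0.6109 0.0969 0.087 ]
barin [0.6119 0.0357 0.087 ]
FL [0.705  0.2145 0.018 ]
FR [ 0.6468 -0.0887  0.018 ]
NR [ 0.4056 -0.0451  0.018 ]
NL [0.4636 0.2606 0.018 ]
dish [0.4782 0.0575 0.044 ]
mould [0.5151 0.2003 0.057 ]
brass [0.5831 0.0523 0.05  ]
0.3087161201097491 0.24584633246117565
yaw -0.18976426314742112 -0.18855691735927788
hub from board [0.6126784  0.01319598]
bar len 0.14721974120706446 swing 0.2068360264817941
dish 0.14150886989699837 1.4562683437576065
mould 0.2096343089211509 0.6765928716924647
```

```bash
python3 -m crank '[[[0.024,0.038,0],[0,0,-0.6],-1],[[0.024,0.038,0],[0,0,-0.6],-1],[[0.024,0.038,0],[0,0,-0.6],-1],[[0.024,0.038,0],[0,0,-0.6],-1],[[0.024,0.038,0],[0,0,-0.6],-1],[[0.024,0.038,0],[0,0,-0.6],-1],[[0.024,0.038,0],[0,0,-0.6],-1],[[0.024,0.038,0],[0,0,-0.6],-1],[[0.024,0.038,0],[0,0,-0.6],-1],[[0.024,0.038,0],[0,0,-0.6],-1],[[0.024,0.038,0],[0,0,-0.6],-1],[[0.024,0.038,0],[0,0,-0.6],-1]]'
python3 -m crank '[[[0.024,0.038,0],[0,0,-0.6],-1],[[0.024,0.038,0],[0,0,-0.6],-1],[[0.024,0.038,0],[0,0,-0.6],-1],[[0.024,0.038,0],[0,0,-0.6],-1],[[0.024,0.038,0],[0,0,-0.6],-1],[[0.024,0.038,0],[0,0,-0.6],-1],[[0.024,0.038,0],[0,0,-0.6],-1],[[0.024,0.038,0],[0,0,-0.6],-1],[[0,0,0],[0,0,0],-1],[[0,0,0],[0,0,0],-1]]'
```

```text
clock: 1.3
tool_pos: [0.4396, -0.2, 0.2266]
orientation: [180.0, 0.0, -174.3]
force: [0.5, -0.3, 0.3]
opening: 0.001
gripper_force: 0.0
clock: 2.3
tool_pos: [0.6309, 0.1031, 0.2252]
orientation: [-180.0, -0.1, -179.0]
force: [-0.0, -0.8, -0.3]
opening: 0.0004
gripper_force: 0.0
```

```bash
python3 -m crank '[[[0.017,0.012,0],[0,0,0],-1],[[0,0,-0.045],[0,0,0],-1],[[0,0,-0.03],[0,0,0],-1],[[0,0,0],[0,0,0],-1]]'
python3 - <<'E'
from plant import ctrl, imaging
import cv2
m=imaging.camera_model("wrist"); p,d=imaging.snapshot("wrist"); cv2.imwrite("pics/w1.png",p); print(m)
import numpy as np; np.savez("pics/w1.npz",d=d,**{k:np.array(m[k]) for k in("mtx","R","t")})
E
```

```text
clock: 2.7
tool_pos: [0.6447, 0.1122, 0.147]
orientation: [-179.9, -0.5, -179.2]
force: [-0.5, -0.4, -0.2]
opening: 0.0002
gripper_force: 0.0
{'mtx': array([[371.64829954,   0.        , 318.10573073],
       [  0.        , 371.64829954, 237.00846857],
       [  0.        ,   0.        ,   1.        ]]), 'R': array([[-0.01348722,  0.99990526, -0.00275079],
       [ 0.95279566,  0.01368618,  0.30330366],
       [ 0.30331258,  0.00146978, -0.95288998]]), 't': array([-0.10439564, -0.62924783,  0.1211742 ])}
```

View pics/w1.png

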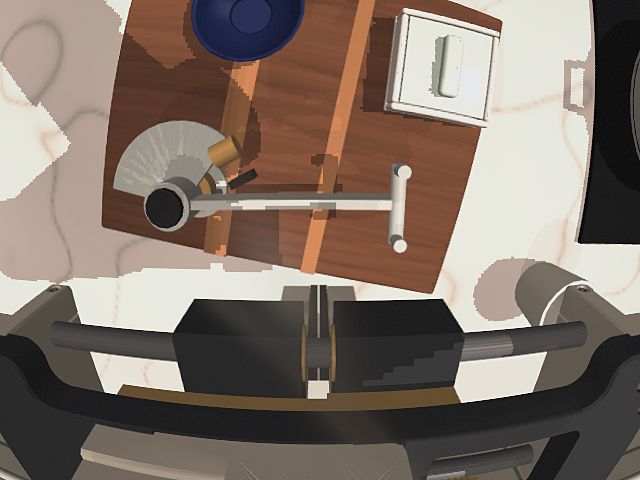

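The wrist view shows the hub top at (165,207), the bar along v≈200 to the cross rod at (398,205), and the fingertips at (318,290), behind the bar and clear of the rod. I'll check the positions.

```bash
cat >>h.py <<'E'
def fish(u,v,z,K,R,t):
    x=(u-K[0,2])/K[0,0]; y=(v-K[1,2])/K[1,1]; r=np.hypot(x,y)
    d=R.T@np.array([x/r*np.sin(r),y/r*np.sin(r),np.cos(r)]); C=-R.T@t
    return C+d*(z-C[2])/d[2]
E
python3 - <<'E'
from h import *
a=np.load("pics/w1.npz")
for n,u,v,z in(("hub",165,207,.096),("rodtopnear",400,245,.1),("rodfar",402,171,.1),("bar@250",250,198,.087),("bar@380",380,201,.087),("brass",226,150,.06),("mouldFR",386,110,.057)):
  print(n,fish(u,v,z,a["mtx"],a["R"],a["t"]).round(4))
E
```

```text
hub [0.6102 0.0188 0.096 ]
rodtopnear [0.6313 0.1619 0.1   ]
rodfar [0.5871 0.16   0.1   ]
bar@250 [0.6068 0.0714 0.087 ]
bar@380 [0.6076 0.1504 0.087 ]
brass [0.5793 0.0505 0.06  ]
mouldFR [0.5515 0.1571 0.057 ]
```

```bash
python3 -m crank '[[[0,0,-0.04],[0,0,0],-1],[[0,0.002,-0.04],[0,0,0],-1],[[-0.01,0,0],[0,0,0],-1],[[-0.005,0,0],[0,0,0],-1],[[0,0,0],[0,0,0],-1]]'
cat >plan.py <<'E'
import sys; from h import *; from plant import ctrl
# from current bar angle a0 to a1 in n steps
H=np.array([.611,.0165]); d=.0135; r=.098
a0,a1,n=map(float,sys.argv[1:4]); s=np.linspace(a0,a1,int(n)+1)
th=np.radians(s); P=H+np.c_[r*np.cos(th)+d*np.sin(th), r*np.sin(th)-d*np.cos(th)]
o=ctrl.get_obs(); p=o["tool_pos"]; q=p[:2]-H
print("tool",p.round(4),"yaw",o["orientation"][2].round(1),"start err",(P[0]-p[:2]).round(4),"est bar angle",np.degrees(np.arctan2(q[1],q[0])+np.arctan2(d,np.hypot(*q))).round(1))
for a,b in zip(s[1:],np.diff(P,axis=0)): print(round(a,1),b.round(4))
E
python3 plan.py 91 127 12
```

```text
clock: 3.25
tool_pos: [0.6342, 0.1166, 0.0751]
orientation: [179.9, 0.2, -179.0]
force: [0.3, -0.9, 1.1]
opening: 0.0003
gripper_force: 0.0
tool [0.6342 0.1166 0.0751] yaw -179.0 start err [-0.0114 -0.0019] est bar angle 84.4
94.0 [-0.0052  0.0005]
97.0 [-0.0052  0.0002]
100.0 [-0.0052 -0.0001]
103.0 [-0.0052 -0.0003]
106.0 [-0.0051 -0.0006]
109.0 [-0.0051 -0.0009]
112.0 [-0.0051 -0.0011]
115.0 [-0.005  -0.0014]
118.0 [-0.0049 -0.0017]
121.0 [-0.0048 -0.0019]
124.0 [-0.0047 -0.0022]
127.0 [-0.0046 -0.0024]
```

```bash
python3 -m crank '[[[0,0,-0.008],[0,0,0],-1],[[-0.004,0,0],[0,0,0],-1],[[-0.004,-0.001,0],[0,0,0],-1],[[-0.004,-0.001,0],[0,0,0],-1],[[0,0,0],[0,0,0],-1]]'
```

```text
clock: 3.75
tool_pos: [0.6212, 0.1144, 0.0641]
orientation: [180.0, 0.1, -179.0]
force: [-0.2, -0.3, -0.0]
opening: 0.0004
gripper_force: 0.2
```

```bash
python3 -m crank '[[[-0.005,0.0005,0],[0,0,3],-1],[[-0.005,0,0],[0,0,3],-1],[[-0.005,0,0],[0,0,3],-1],[[-0.005,-0.0003,0],[0,0,3],-1]]'; python3 plan.py 103 127 8
```

```text
clock: 4.15
tool_pos: [0.6026, 0.1148, 0.0642]
orientation: [180.0, 0.2, -166.9]
force: [9.0, -1.9, -4.5]
opening: 0.0006
gripper_force: 4.4
tool [0.6026 0.1148 0.0642] yaw -166.9 start err [-0.0005  0.0003] est bar angle 102.7
106.0 [-0.0051 -0.0006]
109.0 [-0.0051 -0.0009]
112.0 [-0.0051 -0.0011]
115.0 [-0.005  -0.0014]
118.0 [-0.0049 -0.0017]
121.0 [-0.0048 -0.0019]
124.0 [-0.0047 -0.0022]
127.0 [-0.0046 -0.0024]
```

```bash
python3 -m crank '[[[-0.005,-0.0006,0],[0,0,3],-1],[[-0.005,-0.0009,0],[0,0,3],-1],[[-0.005,-0.0011,0],[0,0,3],-1],[[-0.005,-0.0014,0],[0,0,3],-1],[[-0.005,-0.0017,0],[0,0,3],-1],[[-0.005,-0.0019,0],[0,0,3],-1]]'; python3 plan.py 121 151 15
```

```text
clock: 4.75
tool_pos: [0.5731, 0.108, 0.0647]
orientation: [-180.0, 0.3, -148.9]
force: [8.2, 5.0, -1.0]
opening: 0.0005
gripper_force: 5.3
tool [0.5731 0.108  0.0647] yaw -148.9 start err [-0.001  -0.0005] est bar angle 120.3
123.0 [-0.0032 -0.0014]
125.0 [-0.0031 -0.0015]
127.0 [-0.003  -0.0016]
129.0 [-0.003  -0.0017]
131.0 [-0.0029 -0.0018]
133.0 [-0.0029 -0.0019]
135.0 [-0.0028 -0.002 ]
137.0 [-0.0027 -0.0021]
139.0 [-0.0026 -0.0022]
141.0 [-0.0026 -0.0023]
143.0 [-0.0025 -0.0024]
145.0 [-0.0024 -0.0025]
147.0 [-0.0023 -0.0026]
149.0 [-0.0022 -0.0027]
151.0 [-0.0021 -0.0027]
```

```bash
python3 -m crank '[[[-0.0032,-0.0014,0],[0,0,2],-1],[[-0.0031,-0.0015,0],[0,0,2],-1],[[-0.003,-0.0016,0],[0,0,2],-1],[[-0.003,-0.0017,0],[0,0,2],-1],[[0,0,0],[0,0,0],-1]]'
```

```text
clock: 5.25
tool_pos: [0.5591, 0.1008, 0.0641]
orientation: [-180.0, 0.1, -141.0]
force: [0.9, -0.0, 0.6]
opening: 0.0004
gripper_force: 0.4
```

```bash
python3 -m crank '[[[-0.0029,-0.0018,0],[0,0,2],-1],[[-0.0029,-0.0019,0],[0,0,2],-1],[[-0.0028,-0.002,0],[0,0,2],-1],[[-0.0027,-0.0021,0],[0,0,2],-1]]'
```

```text
clock: 5.65
tool_pos: [0.5493, 0.0942, 0.0642]
orientation: [-179.9, 0.2, -133.0]
force: [5.3, 5.8, -1.4]
opening: 0.0004
gripper_force: 3.7
```

```bash
python3 -m crank '[[[-0.0026,-0.0022,0],[0,0,2],-1],[[-0.0026,-0.0023,0],[0,0,2],-1],[[-0.0025,-0.0024,0],[0,0,2],-1],[[0,0,0],[0,0,0],-1]]'; python3 plan.py 143 163 10
```

```text
clock: 6.05
tool_pos: [0.5414, 0.0873, 0.0641]
orientation: [-179.9, 0.2, -127.0]
force: [2.9, 0.8, 0.9]
opening: 0.0003
gripper_force: 1.0
tool [0.5414 0.0873 0.0641] yaw -127.0 start err [-0.0005 -0.0011] est bar angle 142.3
145.0 [-0.0024 -0.0025]
147.0 [-0.0023 -0.0026]
149.0 [-0.0022 -0.0027]
151.0 [-0.0021 -0.0027]
153.0 [-0.002  -0.0028]
155.0 [-0.0019 -0.0029]
157.0 [-0.0018 -0.0029]
159.0 [-0.0017 -0.003 ]
161.0 [-0.0016 -0.0031]
163.0 [-0.0015 -0.0031]
```

```bash
python3 -m crank '[[[-0.0026,-0.0028,0],[0,0,2],-1],[[-0.0023,-0.0028,0],[0,0,2],-1],[[0,0,0],[0,0,0],-1]]'
```

```text
clock: 6.35
tool_pos: [0.5349, 0.0803, 0.0638]
orientation: [-180.0, 0.0, -123.1]
force: [0.2, 0.8, 1.0]
opening: 0.0007
gripper_force: 0.3
```

```bash
python3 -m crank '[[[-0.0022,-0.0028,0],[0,0,2],-1],[[-0.0021,-0.0029,0],[0,0,2],-1],[[0,0,0],[0,0,0],-1]]'
```

```text
clock: 6.65
tool_pos: [0.5299, 0.0741, 0.0635]
orientation: [180.0, -0.1, -119.1]
force: [0.2, -1.1, -0.7]
opening: 0.0003
gripper_force: 0.0
```

```bash
python3 -m crank '[[[-0.002,-0.0028,0],[0,0,2],-1],[[-0.0019,-0.0029,0],[0,0,2],-1],[[0,0,0],[0,0,0],-1]]'; python3 plan.py 155 175 10
```

```text
clock: 6.95
tool_pos: [0.5259, 0.0681, 0.0632]
orientation: [179.9, -0.1, -115.2]
force: [-0.2, -0.9, -0.5]
opening: 0.0003
gripper_force: 0.0
tool [0.5259 0.0681 0.0632] yaw -115.2 start err [0.002  0.0021] est bar angle 156.5
157.0 [-0.0018 -0.0029]
159.0 [-0.0017 -0.003 ]
161.0 [-0.0016 -0.0031]
163.0 [-0.0015 -0.0031]
165.0 [-0.0014 -0.0032]
167.0 [-0.0013 -0.0032]
169.0 [-0.0012 -0.0032]
171.0 [-0.0011 -0.0033]
173.0 [-0.0009 -0.0033]
175.0 [-0.0008 -0.0034]
```

Contact force has gone; I'll look to see whether it snapped or coasted.

```bash
python3 - <<'E'
from plant import ctrl, imaging
import cv2
m=imaging.camera_model("wrist"); p,d=imaging.snapshot("wrist"); cv2.imwrite("pics/w2.png",p)
import numpy as np; np.savez("pics/w2.npz",d=d,**{k:np.array(m[k]) for k in("mtx","R","t")})
p,d=imaging.snapshot("top"); cv2.imwrite("pics/top2.png",p)
E
```

```text
(no output)
```

View pics/w2.png

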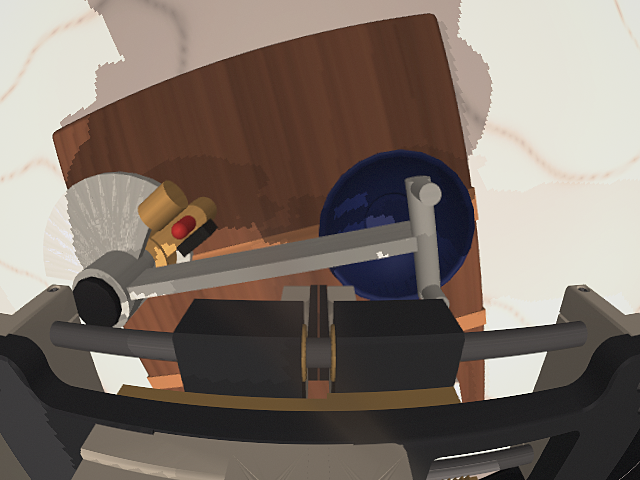

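The wrist picture shows the red pin exposed at (185,228) between the plate and the bar, and the bar running from the hub (98,300) to the rod (425,235). I'll measure the bar angle and the pin height.

```bash
python3 - <<'E'
from h import *
import cv2
a=np.load("pics/w2.npz"); K,R,t,D=a["mtx"],a["R"],a["t"],a["d"]
def dp(u,v):
    z=np.median(D[v-1:v+2,u-1:u+2]); x=(u-K[0,2])/K[0,0]; y=(v-K[1,2])/K[1,1]; r=np.hypot(x,y)
    d=np.array([x/r*np.sin(r),y/r*np.sin(r),np.cos(r)]); return R.T@(d/d[2]*z-t)
for n,u,v in(("hub",98,298),("bar1",200,270),("bar2",300,252),("bar3",390,235),("pintop",188,222),("pin",180,231),("plate",110,200),("brassR",205,205),("black",197,240),("dish",360,170)): print(n,dp(u,v).round(4))
h=fish(98,298,.096,K,R,t); b=fish(425,233,.085,K,R,t); print(h,b,np.degrees(np.arctan2(*(b-h)[1::-1])))
E
```

```text
hub [0.6055 0.0143 0.0965]
bar1 [0.5611 0.0261 0.0816]
bar2 [0.519  0.0371 0.0806]
bar3 [0.483  0.0462 0.0803]
pintop [0.5635 0.0074 0.0626]
pin [0.5653 0.0086 0.071 ]
plate [ 0.5938 -0.0205  0.0656]
brassR [0.5602 0.0057 0.0412]
black [0.5632 0.0167 0.0642]
dish [0.4819 0.0234 0.0423]
[0.60594492 0.01432686 0.096     ] [0.46999035 0.04974713 0.085     ] 165.3973322519222
```

```bash
python3 - <<'E'
import cv2,numpy as np
p=cv2.imread("pics/w2.png")[150:330,50:290]
q=cv2.imread("pics/top2.png")[185:305,190:350]
cv2.imwrite("pics/c2.png",np.hstack([cv2.resize(p,(400,300),interpolation=cv2.INTER_CUBIC),cv2.resize(q,(400,300),interpolation=cv2.INTER_CUBIC)]))
E
```

```text
(no output)
```

View pics/c2.png

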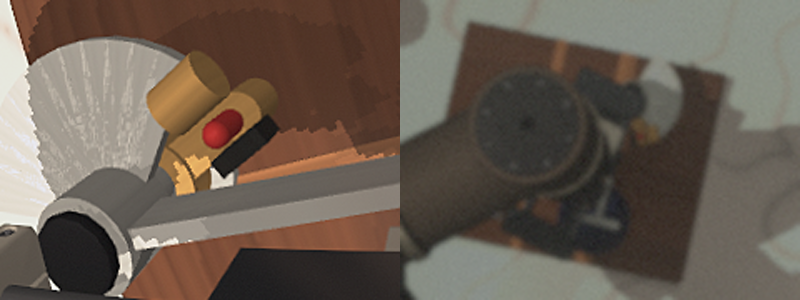

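```bash
python3 - <<'E'
from h import *
for f,pts in(("w1",dict(hub=(165,207),brass=(226,150),brass2=(207,185),brasslow=(215,160),black=(243,180),white=(221,187),plL=(118,185),plR=(200,128),plMid=(150,150),bar=(300,200))),("w2",dict(hub=(98,298),brass=(160,205),brassarm=(205,208),arm2=(175,245),black=(197,240),white=(188,255),plTop=(150,182),plL=(72,210),pl3=(140,215),pin=(180,231),bar=(300,252)))):
  a=np.load(f"pics/{f}.npz"); K,R,t,D=a["mtx"],a["R"],a["t"],a["d"]; print(f)
  H=None
  for n,(u,v) in pts.items():
    z=np.median(D[v-1:v+2,u-1:u+2]); x=(u-K[0,2])/K[0,0]; y=(v-K[1,2])/K[1,1]; r=np.hypot(x,y)
    d=np.array([x/r*np.sin(r),y/r*np.sin(r),np.cos(r)]); X=R.T@(d/d[2]*z-t)
    if H is None: H=X[:2]
    q=X[:2]-H; print(n,X.round(4),"r",np.hypot(*q).round(3),"ang",np.degrees(np.arctan2(q[1],q[0])%6.2832).round(0))
E
```

```text
w1
hub [0.6101 0.019  0.0965] r 0.0 ang 0.0
brass [0.5783 0.0539 0.0731] r 0.047 ang 132.0
brass2 [0.6057 0.0313 0.0448] r 0.013 ang 110.0
brasslow [0.5847 0.0462 0.0727] r 0.037 ang 133.0
black [0.5993 0.0627 0.0643] r 0.045 ang 104.0
white [0.611  0.0363 0.0238] r 0.017 ang 87.0
plL [ 0.6003 -0.0316  0.0667] r 0.052 ang 259.0
plR [0.5636 0.0345 0.0662] r 0.049 ang 162.0
plMid [ 0.5766 -0.003   0.0666] r 0.04 ang 213.0
bar [0.6079 0.1019 0.0871] r 0.083 ang 92.0
w2
hub [0.6055 0.0143 0.0965] r 0.0 ang 0.0
brass [ 0.5671 -0.006   0.0724] r 0.043 ang 208.0
brassarm [0.5598 0.0068 0.0443] r 0.046 ang 189.0
arm2 [0.5868 0.0171 0.0416] r 0.019 ang 171.0
black [0.5632 0.0167 0.0642] r 0.042 ang 177.0
white [0.592  0.0283 0.0241] r 0.02 ang 134.0
plTop [ 0.5697 -0.0175  0.0654] r 0.048 ang 222.0
plL [ 0.6179 -0.0273  0.0662] r 0.043 ang 287.0
pl3 [ 0.5789 -0.0066  0.0721] r 0.034 ang 218.0
pin [0.5653 0.0086 0.071 ] r 0.041 ang 188.0
bar [0.519  0.0371 0.0806] r 0.09 ang 165.0
```

The pin top measures 71 mm, 5 mm above the plate, so it has popped. The bar has snapped about 9° clear of the finger to a swing of about 1.50, so no more pushing. I'll back off and lift.

```bash
python3 -m crank '[[[0.003,0.007,0],[0,0,0],-1],[[0.004,0.009,0],[0,0,0],-1],[[0,0,0.02],[0,0,0],-1],[[0,0,0.03],[0,0,0],-1],[[0,0,0.03],[0,0,0],-1],[[0,0,0.03],[0,0,0],-1],[[0,0,0.03],[0,0,0],-1],[[-0.02,0.03,0],[0,0,0],-1],[[-0.02,0.03,0],[0,0,0],-1],[[0,0,0],[0,0,0],-1],[[0,0,0],[0,0,0],-1]]'
python3 - <<'E'
from plant import imaging
import cv2,numpy as np
p,d=imaging.snapshot("wrist"); q,_=imaging.snapshot("side")
cv2.imwrite("pics/fin.png",np.hstack([cv2.resize(p,(400,300)),cv2.resize(q[210:390,160:400],(400,300),interpolation=cv2.INTER_CUBIC)]))
E
```

```text
clock: 8.15
tool_pos: [0.4937, 0.1461, 0.2038]
orientation: [-180.0, 0.0, -115.0]
force: [0.3, -0.6, 0.7]
opening: 0.0004
gripper_force: 0.0
```

View pics/fin.png

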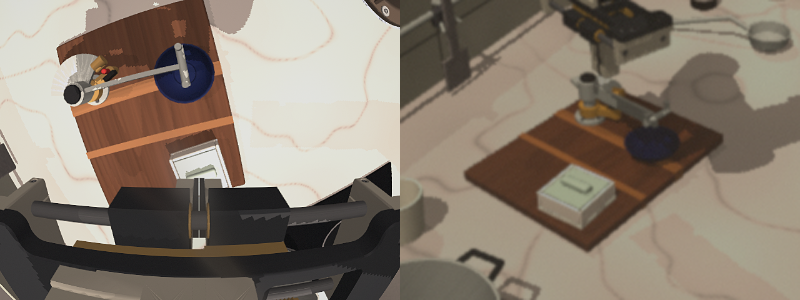

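The bar stands out over the dish at (185,75), the red pin is up at (110,72), the mould and dish have not moved, and the arm is clear.

```bash
python3 -c "
from plant import close_job
print(close_job())"
```

```text
the job is handed in; nothing more can be done
None
```

The ladle rest is ready: the bar snapped home at about 1.5 rad with the red pin up 5 mm above the plate, the dish and mould look unmoved, the arm is clear, and the job is handed in (no verdict was returned).

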